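# Dispense one cassette and slide it onto the green spot

### The arm

A 7-joint arm with a two-finger parallel gripper is mounted at the origin on a cart in front of the work surface, level with it; the furniture and walls round the work are solid. World frame = base frame: x ahead of the robot, y to its left, z up, the work surface at z = 0. Lengths are in mm, angles in rad, forces in N, time in s.
With the tool pointing down it reaches from about 400 to 850 mm from the base axis. Payload 4.4 kg.
Tool frame: the origin (TCP) lies on the centre line of the jaws, within the pads' length; the fingertips stand 8 mm ahead of it and the grasp point (between the pads) lies 11 mm behind it; z points along the fingers, y is the line along which they close (so a half turn about z gives the same grasp; the last joint's range is limited). The gripper opens to 94 mm and grips with 3 to 60 N. Pads are 16 mm wide; open, the fingers measure 119 mm over their backs; the gripper's body (75 mm by 177 mm) begins 78 mm behind the grasp point.
Start: joints at [1.273, 0.628, 0.038, 1.517, -0.027, 0.996, -0.02], TCP at [149.352, -632.623, 213.478] pointing down, gripper open.
Joint ranges: [-3.06, 3.06], [-0.37, 2.12], [-1.25, 1.32], [0.18, 2.47], [-1.1, 4.24], [0.23, 1.98], [-2.94, 2.94]. Speed limits (rad/s): [2.57, 2.57, 3.14, 3.14, 3.14, 3.14, 3.14].

### API

Orientations are given as a 3x3 rotation matrix whose columns are the frame's x, y, z axes.
In Python, from plant import manip gives the robot as it stands.
- The arm moves only by the shell command python3 -m handwheel 'ROWS' [FORCE]. ROWS is JSON, a list of rows, each an object with "rot": the turn, a rotation vector about the tool's x, y, z in degrees, a list of three; "slide": the shift along the tool's x, y, z in m, a list of three; "fingers": the closure, from -1 (fully open) to 1 (shut). In form: [{"rot": [rx, ry, rz], "slide": [tx, ty, tz], "fingers": fingers}, ...]. A call has exactly 10 rows; each row is the pose to reach, as a shift and turn from the pose commanded when the call began, along the tool's axes at that moment; what a row does not reach only later rows make up. A row lasts 1/10 s, in which the tool goes at most 50 mm and 8.59 degrees, less where a joint would pass 70% of its speed; a pose out of reach is approached as far as the arm can. A call with a gripper value outside its range is refused whole. The fingers move at their own pace and stop on an object; FORCE is the grip in N (left out, the last holds). Time passes only in rows, so rows that repeat a pose let the fingers close, or fill a call up. It gives the time, the measured TCP pose, the force, the opening and the grip force at its end, in the units of the state.
- manip.sense(): the state, without advancing time (a new reading comes with each control period).
- manip.snapshot(name): name is "scene" or "top" or "wrist"; returns a dict with "image" (420x560x3 uint8, red, green, blue), "depth" (420x560 float32, mm along the optical axis (not along the pixel's ray), 0 where there is no reading), "fx", "fy", "cx", "cy" (pixels), "distortion" ([k1, k2, p1, p2, k3] as OpenCV has them; the pictures are not rectified), "xyz" and "rotation" of the camera in the world; the wrist camera has in their place "tool_from_camera" (4x4, takes a point from camera to tool coordinates, whose origin is the TCP and whose axes are the flange's). Camera axes: x right, y up, looking along -z (the intrinsics and any distortion apply to the point x, -y, -z); pixel columns grow to the right and rows downward; lengths in mm; the calibration is good to about 2 mm. A picture is of the moment at which its call begins: read the wrist's pose just before it.
- manip.job_done(): hands the job in; it is judged then, once.
Trained networks look in the newest picture that a camera, given by its name, has taken for a name from the list of things; names that differ only in an ending like _2 or _b are one class to them, and where a whole thing is asked for, a point or a joint stands for the part that bears it (a point fixed in the world has none). Each returns a list of dicts, best first, with "score" (0 to 1); they miss things now and then, are a little off and sometimes report something else, mostly with a low value. They report only what shows in the picture. A call takes as long as a camera call.
- manip.search_frame(camera, thing): "extent" ([left, top, width, height] in pixels, round what is visible of it).
The state is a dict: "time_s": time; "joints": joint angles; "joint_vel": joint speeds; "tau": joint torques, N m; "position": TCP position; "orientation": TCP orientation; "wrist_force": force on the tool from outside, world axes, zero at the start; "ft_torque": the same for the moment, N m; "opening": opening from 0.0 (shut) to 1.0 (fully open); "finger_force": force on a finger pad.
Only numpy, scipy, OpenCV 4.12 (cv2) and the standard library are available. Lean on these libraries where they do the work, as an engineer would, in place of code of your own. Each camera call takes 0.05 s, during which the arm holds its last target. There are 200 camera calls.

### The job

Press the red plunger of the cassette dispenser all the way down and let it come back up, so that it ejects a single blue cassette in front. Then push that cassette across the worktop with the fingers, without picking it up, until it lies flat and wholly on the round green spot. Eject no second cassette, leave the others in the dispenser, and do not disturb the bottle, beaker, timer and marker standing around.

Things in the scene. Friction and masses are not known exactly. Their poses are not given: they have to be found in the camera images.
- dispenser: white and grey dispenser fixed to the worktop; origin on the worktop under the middle of its magazine; x points from the outlet to the back, z up. White magazine: x -19.5 to 19.5, y -25.5 to 25.5 mm, 52 mm high, open top, no floor (cassettes stand on the worktop), 16 mm high outlet slot at -x. Grey housing: x 19.5 to 78, y -27.5 to 27.5 mm, 57 mm high; 4 mm high feet out to y -39 and 39 mm
- landing (a point): point on the worktop in front of the outlet (dispenser x = -48 mm, y = 0) where the ejected cassette's centre comes to lie. A full press of the plunger drives a pusher 50 mm along the dispenser's -x and so ejects the lowest cassette; as the plunger comes up the pusher withdraws and the next cassette drops down, ready for the next press
- plunger_top (a point): centre of the top face of the red round plunger head (34 mm diameter, 8 mm thick); at rest 88 mm above the worktop and 48 mm behind the dispenser's origin (x = +48 mm); pressed straight down it travels 25 mm
- plunger (a joint): plunger travel in m: 0 up, 0.025 fully down; a spring brings it back up; about 2 N to start it and 6 N fully down
- cassette_1_center (a point): centre (6 mm above its underside) of the lowest blue cassette in the dispenser, the one the first press ejects; a flat plastic box 28 mm (its x) x 40 mm (its y) x 12 mm high, 20 g, at first square to the dispenser
- cassette_1_corner0 (a point): upright edge 0 of cassette_1, half-way up, at x -14, y -20 mm from its centre
- cassette_1_corner1 (a point): upright edge 1 of cassette_1, half-way up, at x +14, y -20 mm from its centre
- cassette_1_corner2 (a point): upright edge 2 of cassette_1, half-way up, at x +14, y +20 mm from its centre
- cassette_1_corner3 (a point): upright edge 3 of cassette_1, half-way up, at x -14, y +20 mm from its centre
- cassette_2_center (a point): centre of the cassette number 2 from below, same shape, stacked in the magazine; it must stay in the dispenser
- cassette_3_center (a point): centre of the cassette number 3 from below, same shape, stacked in the magazine; it must stay in the dispenser
- cassette_4_center (a point): centre of the cassette number 4 from below, same shape, stacked in the magazine; it must stay in the dispenser
- spot_green: flat green round sticker on the worktop, 90 mm diameter, no height to push over; origin at its centre; left or right in front of the dispenser
- spot_orange: the same in orange, on the other side; not the target
- amber_bottle: amber bottle with a black cap, 42 mm diameter, 88 mm high, loose, origin under its centre; beside the dispenser
- beaker: small clear beaker, 50 mm diameter, 66 mm high, loose, origin under its centre; beside the dispenser
- timer: white lab timer, 43 x 66 x 64 mm high, loose, origin under its centre; beyond the left spot
- marker: blue marker pen lying on the worktop, 139 mm long, 16 mm thick, loose, origin under its middle; beyond the right spot
- cassette_1: the lowest cassette itself: origin at the centre of its underside, axes as for its centre

How it is judged:
By the outcome, as a careful person would: the job done as asked, in the order asked, and still so for the second after the job is handed in, with the robot touching nothing.
It also fails if it takes over 48 s, if anything falls off the work surface, if the arm or the gripper's body presses on something with over 40 N, if the wrist force passes 120 N, or if a joint passes its speed limit or range.

## Working session

There is one attempt and no reset: what is moved stays moved. The work goes in short steps, Python scripts to look and compute and a shell command to move; the robot and the scene stay as the last step left them, time stands still between calls to the robot, and variables do not carry over. Pictures are saved under pics/ and viewed, at most 10 in all, crops included, and the job is handed in when it is done.

```bash
mkdir -p pics; cat > h.py <<'E'
import numpy as np, cv2
from plant import manip
def snap(cam,fn=None):
    st=manip.sense(); s=manip.snapshot(cam)
    if cam=="wrist":
        T=np.array(s["tool_from_camera"]); R0=np.array(st["orientation"]); 
        s["R"]=R0@T[:3,:3]; s["t"]=R0@T[:3,3]+np.array(st["position"])
    else: s["R"]=np.array(s["rotation"]); s["t"]=np.array(s["xyz"])
    if fn: cv2.imwrite("pics/"+fn,s["image"][:,:,::-1])
    return s
def ray(s,uv):
    K=np.array([[s["fx"],0,s["cx"]],[0,s["fy"],s["cy"]],[0,0,1.]])
    p=cv2.undistortPoints(np.array(uv,float).reshape(-1,1,2),K,np.array(s["distortion"],float)).reshape(-1,2)
    d=np.c_[p[:,0],-p[:,1],-np.ones(len(p))]
    return d@s["R"].T
def onz(s,uv,z):
    d=ray(s,uv); return s["t"]+d*((z-s["t"][2])/d[:,2])[:,None]
def cloud(s):
    h,w=s["depth"].shape; v,u=np.mgrid[:h,:w]
    d=ray(s,np.c_[u.ravel(),v.ravel()])
    return (s["t"]+d*s["depth"].ravel()[:,None]).reshape(h,w,3)
E
python3 - <<'E'
from h import *
print({k:np.round(v,3) if not isinstance(v,float) else v for k,v in manip.sense().items()})
for c in("top","scene"):
    s=snap(c,c+"1.png"); print(c,s["t"],s["R"].round(3).tolist(),s["fx"])
    for n in ["dispenser","plunger_top","cassette_1","spot_green","spot_orange","amber_bottle","beaker","timer","marker"]:
        r=manip.search_frame(c,n); print(n,[(np.round(q["extent"]).tolist(),round(q["score"],2)) for q in r[:2]])
E
```

```text
{'time_s': 0.0, 'joints': array([ 1.273,  0.629,  0.038,  1.518, -0.027,  0.996, -0.02 ]), 'joint_vel': array([-0.001, -0.   ,  0.001, -0.   ,  0.002,  0.002, -0.001]), 'tau': array([-1.0000e-03, -5.4972e+01,  1.1430e+00, -1.8664e+01, -5.2000e-02,
        2.4000e-02,  0.0000e+00]), 'position': array([ 149.222, -631.977,  212.572]), 'orientation': array([[ 0.973,  0.23 , -0.   ],
       [ 0.23 , -0.973,  0.002],
       [-0.   , -0.002, -1.   ]]), 'wrist_force': array([ 0.925,  0.156, -0.327]), 'ft_torque': array([0.024, 0.033, 0.009]), 'finger_force': 0.0, 'opening': 1.0005873909332224}
top [ 397.60707205   14.46189721 1346.60135071] [[0.017, 0.991, -0.136], [-1.0, 0.014, -0.026], [-0.024, 0.136, 0.99]] 509.18453186788884
dispenser [([264.0, 174.0, 33.0, 40.0], 0.63)]
plunger_top [([272.0, 176.0, 16.0, 15.0], 0.59)]
cassette_1 []
spot_green [([234.0, 225.0, 32.0, 34.0], 0.84)]
spot_orange [([316.0, 197.0, 30.0, 32.0], 0.69)]
amber_bottle [([227.0, 192.0, 17.0, 22.0], 0.6)]
beaker [([309.0, 166.0, 25.0, 24.0], 0.71), ([264.0, 174.0, 34.0, 36.0], 0.57)]
timer [([185.0, 231.0, 31.0, 24.0], 0.85)]
marker [([354.0, 176.0, 46.0, 23.0], 0.54)]
scene [-160.33031713 -430.6718357   625.796303  ] [[0.543, 0.429, -0.722], [-0.84, 0.291, -0.459], [0.013, 0.855, 0.519]] 437.12404427111966
dispenser [([264.0, 202.0, 32.0, 44.0], 0.73), ([352.0, 263.0, 57.0, 8.0], 0.66)]
plunger_top [([275.0, 204.0, 14.0, 13.0], 0.66)]
cassette_1 [([169.0, 215.0, 26.0, 23.0], 0.47), ([266.0, 241.0, 12.0, 8.0], 0.42)]
spot_green [([206.0, 239.0, 38.0, 22.0], 0.84)]
spot_orange [([296.0, 252.0, 38.0, 19.0], 0.76), ([276.0, 203.0, 12.0, 13.0], 0.32)]
amber_bottle [([227.0, 194.0, 19.0, 36.0], 0.94)]
beaker [([319.0, 215.0, 15.0, 27.0], 0.93), ([226.0, 194.0, 18.0, 36.0], 0.26)]
timer [([169.0, 213.0, 25.0, 26.0], 0.72), ([276.0, 200.0, 11.0, 18.0], 0.63)]
marker [([351.0, 262.0, 58.0, 6.0], 0.89)]
```

```bash
python3 - <<'E'
from h import *
s=snap("top"); im=s["image"]; P=cloud(s)
cv2.imwrite("pics/topcrop.png",cv2.resize(im[140:280,160:420,::-1],None,fx=3,fy=3,interpolation=cv2.INTER_CUBIC))
hsv=cv2.cvtColor(im,cv2.COLOR_RGB2HSV)
def rep(n,m,z):
    v,u=np.nonzero(m); 
    print(n,len(u),"bbox",u.min(),v.min(),u.max(),v.max(),"on z:",onz(s,[[u.mean(),v.mean()]],z)[0].round(1),"depth med",np.median(P[v,u],0).round(1))
H,S,V=hsv[...,0].astype(int),hsv[...,1],hsv[...,2]
def win(m,x,y,w,h):
    o=np.zeros_like(m);o[y:y+h,x:x+w]=m[y:y+h,x:x+w];return o
rep("green",win((H>40)&(H<90)&(S>80),225,215,50,50),0)
rep("orange",win((H>5)&(H<25)&(S>100),305,188,50,50),0)
rep("red",win(((H<6)|(H>174))&(S>120),262,170,40,45),88)
rep("blue",win((H>95)&(H<130)&(S>90),258,170,50,60),48)
# dispenser by height
m=win((P[...,2]>40)&(P[...,2]<70),255,165,50,60); v,u=np.nonzero(m)
xy=P[v,u,:2].astype(np.float32); print(cv2.minAreaRect(xy), len(xy))
for n,b,z in [("bottle",(220,185,30,35),60),("beaker",(302,160,36,35),45),("timer",(178,225,45,36),50),("marker",(350,170,55,35),10)]:
    m=win((P[...,2]>z-35 if z>20 else P[...,2]>7),*b); v,u=np.nonzero(m); 
    if len(u): print(n,len(u),P[v,u].min(0).round(),P[v,u].max(0).round())
E
```

```text
green 870 bbox 235 226 267 259 on z: [486.1 135.6   0. ] depth med [486.2 135.1   1. ]
orange 889 bbox 313 196 345 229 on z: [567.8 -70.1   0. ] depth med [567.2 -69.9   1.3]
red 84 bbox 273 178 285 191 on z: [626.   60.7  88. ] depth med [625.   60.8  88.5]
blue 187 bbox 276 198 293 212 on z: [580.1  45.9  48. ] depth med [580.4  46.1  48.2]
((609.5752563476562, 54.092247009277344), (98.60552215576172, 54.784969329833984), 18.31963539123535) 612
bottle 262 [398.  14.  25.] [ 608.  197. 1347.]
beaker 363 [398. -73.  11.] [ 683.   14. 1347.]
timer 403 [398.  14.  15.] [ 509.  292. 1347.]
marker 257 [ 398. -264.    7.] [ 684.   14. 1347.]
```

View pics/topcrop.png

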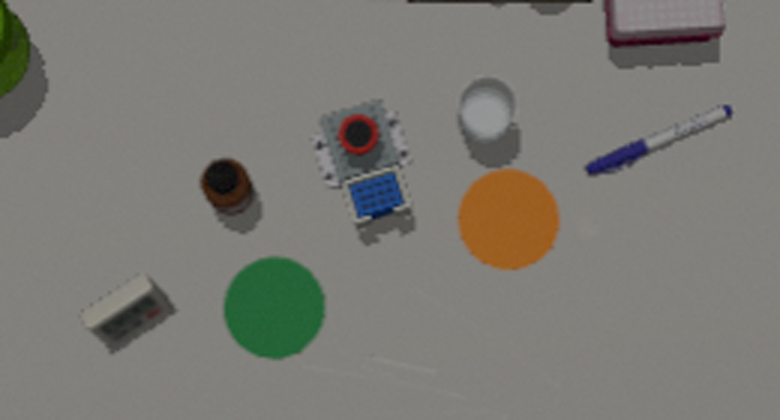

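The dispenser sits at about (580, 46) with its yaw near 18°, since the plunger-to-magazine distance of 48.3 mm matches the stated 48. Green is at (486, 136). In the crop, the plunger is at pixel (358, 133), the magazine at (376, 195) and green at (274, 307). The push path from the landing point to green is clear. I'll move over the plunger in two calls with the fingers shut.

```bash
python3 -m handwheel '[{"rot":[0,0,-4.7],"slide":[0.031,-0.028,0.002],"fingers":1},{"rot":[0,0,-9.4],"slide":[0.062,-0.056,0.004],"fingers":1},{"rot":[0,0,-14.1],"slide":[0.093,-0.085,0.006],"fingers":1},{"rot":[0,0,-18.8],"slide":[0.124,-0.113,0.008],"fingers":1},{"rot":[0,0,-23.5],"slide":[0.155,-0.141,0.010],"fingers":1},{"rot":[0,0,-28.2],"slide":[0.186,-0.169,0.012],"fingers":1},{"rot":[0,0,-32.9],"slide":[0.217,-0.197,0.014],"fingers":1},{"rot":[0,0,-37.6],"slide":[0.248,-0.226,0.016],"fingers":1},{"rot":[0,0,-42.3],"slide":[0.280,-0.254,0.018],"fingers":1},{"rot":[0,0,-47],"slide":[0.311,-0.282,0.02],"fingers":1}]' 20
cat >> h.py <<'E'
def goto(x,y,z,ya):
    "slide (m) and rot z for TCP target, ya=world heading of tool y in deg"
    st=manip.sense(); R=np.array(st["orientation"]); p=np.array(st["position"])
    c,s=np.cos(np.radians(ya)),np.sin(np.radians(ya))
    Rt=np.array([[-s,c,0],[c,s,0],[0,0,-1.]])
    print("t",round(st["time_s"],2),"pos",p.round(1),"slide",(R.T@(np.array([x,y,z])-p)/1000).round(4),"rot",np.degrees(cv2.Rodrigues(R.T@Rt)[0].ravel()).round(2),"F",np.round(st["wrist_force"],1))
E
python3 -c "
from h import *
goto(626,60.7,140,18.0)"
```

```text
time_s: 2.05
position: [388.3, -285.4, 193.7]
orientation: [[0.493, 0.87, 0.001], [0.87, -0.493, -0.001], [-0.0, 0.001, -1.0]]
wrist_force: [1.2, 0.1, 0.3]
opening: 0.184
finger_force: 0.0
t 2.05 pos [ 388.3 -285.4  193.7] slide [0.4183 0.0362 0.0537] rot [ 5.000e-02  3.000e-02 -4.753e+01] F [1.2 0.1 0.3]
```

```bash
python3 -m handwheel '[{"rot":[0,0,-5],"slide":[0.046,0.004,0.006],"fingers":1},{"rot":[0,0,-10],"slide":[0.092,0.008,0.012],"fingers":1},{"rot":[0,0,-16],"slide":[0.138,0.012,0.018],"fingers":1},{"rot":[0,0,-21],"slide":[0.184,0.016,0.024],"fingers":1},{"rot":[0,0,-26],"slide":[0.230,0.020,0.03],"fingers":1},{"rot":[0,0,-32],"slide":[0.276,0.024,0.036],"fingers":1},{"rot":[0,0,-37],"slide":[0.322,0.028,0.042],"fingers":1},{"rot":[0,0,-42],"slide":[0.368,0.032,0.048],"fingers":1},{"rot":[0,0,-47.5],"slide":[0.4183,0.0362,0.0537],"fingers":1},{"rot":[0,0,-47.5],"slide":[0.4183,0.0362,0.0537],"fingers":1}]'
python3 - <<'E'
from h import *
goto(626,60.7,96,18.0)
s=snap("wrist","w1.png"); P=cloud(s); hsv=cv2.cvtColor(s["image"],cv2.COLOR_RGB2HSV); H,S=hsv[...,0].astype(int),hsv[...,1]
for n,m,z in [("green",(H>45)&(H<90)&(S>80),0),("red",((H<6)|(H>174))&(S>120),88),("blue",(H>100)&(H<130)&(S>90),48)]:
    v,u=np.nonzero(m)
    if len(u): print(n,len(u),u.min(),v.min(),u.max(),v.max(),onz(s,[[u.mean(),v.mean()]],z)[0].round(1),np.median(P[v,u],0).round(1))
E
```

```text
time_s: 3.05
position: [628.5, 67.5, 139.3]
orientation: [[-0.315, 0.949, 0.003], [0.949, 0.315, 0.007], [0.006, 0.005, -1.0]]
wrist_force: [-0.9, 1.2, -0.4]
opening: 0.005
finger_force: 0.0
t 3.05 pos [628.5  67.5 139.3] slide [-0.0059 -0.0047  0.0432] rot [ 0.26 -0.33  0.34] F [-0.9  1.2 -0.4]
green 10314 0 13 559 419 [514.2 113.9   0. ] [4.917e+02 1.327e+02 1.000e-01]
red 728 1 29 558 418 [626.1  66.   88. ] [621.9  72.2  87.4]
blue 3621 0 193 559 419 [641.   -9.3  48. ] [592.2  69.3  49.3]
```

View pics/w1.png

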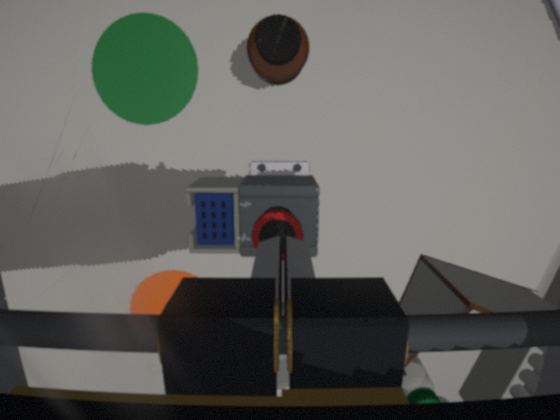

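The wrist view shows the plunger at (278, 232), the cassettes at (214, 220) and green at (146, 69). The dispenser's edges run parallel to the image axes, so the yaw is right. I'll refine the numbers now that the arm has settled.

```bash
python3 - <<'E'
from h import *
goto(626,60.7,96,18.0)
s=snap("wrist"); P=cloud(s); hsv=cv2.cvtColor(s["image"],cv2.COLOR_RGB2HSV); H,S=hsv[...,0].astype(int),hsv[...,1]
def win(m,x,y,w,h):
    o=np.zeros_like(m);o[y:y+h,x:x+w]=m[y:y+h,x:x+w];return o
for n,m,z in [("green",win((H>45)&(H<90)&(S>80),80,0,130,140),0),("red",win(((H<6)|(H>174))&(S>100),240,195,80,50),88),("blue",win((H>100)&(H<130)&(S>90),185,180,60,75),48)]:
    v,u=np.nonzero(m); r=cv2.minAreaRect(onz(s,np.c_[u,v],z)[:,:2].astype(np.float32))
    print(n,len(u),u.min(),v.min(),u.max(),v.max(),onz(s,[[u.mean(),v.mean()]],z)[0].round(1),np.median(P[v,u],0).round(1),r)
m=win((P[...,2]>53)&(P[...,2]<60),235,170,90,60);v,u=np.nonzero(m); print("housing",P[v,u].min(0),P[v,u].max(0),cv2.minAreaRect(P[v,u,:2].astype(np.float32)))
t=snap("top"); Q=cloud(t); print(Q[178:192:2,273:286:2,2].round(0))
goto(626,60.7,96,18.0)
E
```

```text
t 3.1 pos [627.   63.3 139.2] slide [-0.0023 -0.0018  0.0432] rot [ 0.08 -0.16  0.09] F [-0.4 -0.5  0.3]
green 9198 95 9 200 119 [487.2 137.2   0. ] [487.2 137.2   0. ] ((486.8003845214844, 136.21914672851562), (88.42326354980469, 87.52957916259766), 15.840217590332031)
red 775 256 204 307 241 [624.7  69.2  88. ] [622.6  70.7  87.4] ((625.3197631835938, 67.28721618652344), (32.5100212097168, 24.110057830810547), 19.409433364868164)
blue 1803 198 189 237 239 [582.1  48.1  48. ] [582.2  48.   47.5] ((582.0736694335938, 47.599205017089844), (28.098777770996094, 38.56050491333008), 18.019107818603516)
housing [593.21498959  44.7221093   53.00051255] [657.21104702  95.55549566  58.35293137] ((624.351806640625, 70.33832550048828), (59.66267395019531, 36.54338073730469), 18.05626678466797)
[[617. 623. 627. 630. 634. 638. 639.]
 [621. 624. 628. 634. 634. 639. 642.]
 [621. 627. 631. 635. 640. 640. 643.]
 [620. 627. 631. 635. 638. 642. 646.]
 [620. 627. 632. 637. 640. 644. 647.]
 [622. 627. 632. 639. 642. 647. 649.]
 [620. 627. 634. 637. 644. 647. 649.]]
t 3.2 pos [625.7  58.  139.4] slide [0.0025 0.0012 0.0434] rot [-0.07  0.04 -0.24] F [-0.2 -0.8 -0.4]
```

```bash
python3 -m handwheel '[{"rot":[0,0,0],"slide":[0.0016,0.0018,0.01],"fingers":1},{"rot":[0,0,0],"slide":[0.0016,0.0018,0.02],"fingers":1},{"rot":[0,0,0],"slide":[0.0016,0.0018,0.03],"fingers":1},{"rot":[0,0,0],"slide":[0.0016,0.0018,0.038],"fingers":1},{"rot":[0,0,0],"slide":[0.0016,0.0018,0.044],"fingers":1},{"rot":[0,0,0],"slide":[0.0016,0.0018,0.049],"fingers":1},{"rot":[0,0,0],"slide":[0.0016,0.0018,0.054],"fingers":1},{"rot":[0,0,0],"slide":[0.0016,0.0018,0.059],"fingers":1},{"rot":[0,0,0],"slide":[0.0016,0.0018,0.064],"fingers":1},{"rot":[0,0,0],"slide":[0.0016,0.0018,0.064],"fingers":1}]'
```

```text
time_s: 4.2
position: [626.7, 60.1, 75.6]
orientation: [[-0.305, 0.952, -0.001], [0.952, 0.305, -0.001], [-0.001, -0.002, -1.0]]
wrist_force: [-2.9, -1.4, 4.6]
opening: 0.004
finger_force: 2.3
```

Force is 4.6 N, as expected for a spring at about 20 mm. I'll go on to the stop.

```bash
python3 -m handwheel '[{"rot":[0,0,0],"slide":[0,0,0.001],"fingers":1},{"rot":[0,0,0],"slide":[0,0,0.002],"fingers":1},{"rot":[0,0,0],"slide":[0,0,0.003],"fingers":1},{"rot":[0,0,0],"slide":[0,0,0.004],"fingers":1},{"rot":[0,0,0],"slide":[0,0,0.005],"fingers":1},{"rot":[0,0,0],"slide":[0,0,0.006],"fingers":1},{"rot":[0,0,0],"slide":[0,0,0.0065],"fingers":1},{"rot":[0,0,0],"slide":[0,0,0.007],"fingers":1},{"rot":[0,0,0],"slide":[0,0,0.0075],"fingers":1},{"rot":[0,0,0],"slide":[0,0,0.0075],"fingers":1}]'; python3 -c "
from h import *
s=snap('scene','sc2.png')
cv2.imwrite('pics/sc2c.png',cv2.resize(s['image'][150:300,150:420,::-1],None,fx=2.9,fy=2.9,interpolation=cv2.INTER_CUBIC))
print(manip.sense()['wrist_force'],manip.sense()['position'])"
```

```text
time_s: 5.2
position: [626.8, 60.1, 71.2]
orientation: [[-0.305, 0.952, -0.0], [0.952, 0.305, -0.002], [-0.002, -0.001, -1.0]]
wrist_force: [-7.8, -2.4, 21.5]
opening: 0.003
finger_force: 10.9
[-7.78059532 -2.55608379 21.88047146] [626.75687067  60.09528313  71.15017363]
```

View pics/sc2c.png

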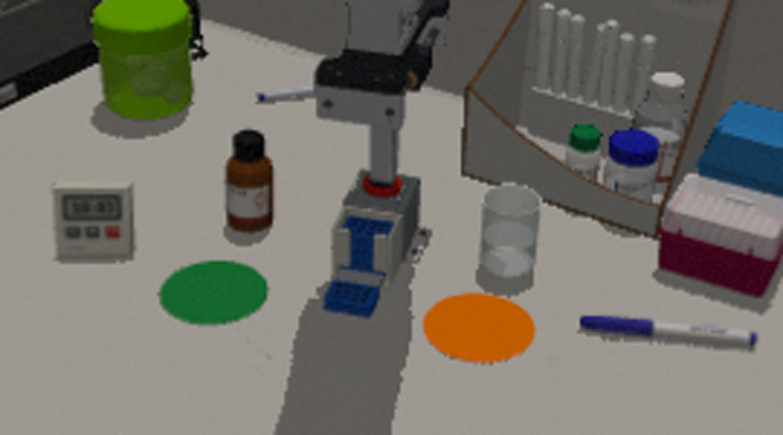

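The plunger is on its stop (22 N, TCP z 71), and the cassette has come out at crop pixel (352, 298). Now I'll raise the tool and measure the cassette.

```bash
python3 -m handwheel '[{"rot":[0,0,0],"slide":[0,0,-0.004],"fingers":1},{"rot":[0,0,0],"slide":[0,0,-0.009],"fingers":1},{"rot":[0,0,0],"slide":[0,0,-0.014],"fingers":1},{"rot":[0,0,0],"slide":[0,0,-0.020],"fingers":1},{"rot":[0,0,0],"slide":[0,0,-0.027],"fingers":1},{"rot":[0,0,0],"slide":[0,0,-0.035],"fingers":1},{"rot":[0,0,0],"slide":[0,0,-0.045],"fingers":1},{"rot":[0,0,0],"slide":[0,0,-0.06],"fingers":1},{"rot":[0,0,0],"slide":[0,0,-0.07],"fingers":1},{"rot":[0,0,0],"slide":[0,0,-0.07],"fingers":1}]'
cat >> h.py <<'E'
def cass(s,box=None,z=12):
    hsv=cv2.cvtColor(s["image"],cv2.COLOR_RGB2HSV); H,S=hsv[...,0].astype(int),hsv[...,1]
    P=cloud(s); m=(H>100)&(H<130)&(S>90)&(P[...,2]<25)&(P[...,0]>400)&(P[...,0]<600)&(P[...,1]>-20)&(P[...,1]<220)
    n,l,st,_=cv2.connectedComponentsWithStats(m.astype(np.uint8))
    i=1+np.argmax(st[1:,4]); v,u=np.nonzero((l==i)&(P[...,2]>8))
    print("cass",st[i],np.median(P[v,u],0).round(1),cv2.minAreaRect(onz(s,np.c_[u,v],z)[:,:2].astype(np.float32)))
E
python3 - <<'E'
from h import *
s=snap("wrist","w2.png"); cass(s)
t=snap("top"); cass(t); Q=cloud(t)
hsv=cv2.cvtColor(s["image"],cv2.COLOR_RGB2HSV); H,S=hsv[...,0].astype(int),hsv[...,1]
m=((H>45)&(H<90)&(S>80)); m[150:]=0; m[:,:80]=0; m[:,215:]=0; v,u=np.nonzero(m); print("green",onz(s,[[u.mean(),v.mean()]],0))
goto(540,0,140,18)
E
```

```text
time_s: 6.25
position: [628.7, 61.1, 140.5]
orientation: [[-0.305, 0.952, 0.004], [0.952, 0.305, 0.001], [-0.0, 0.004, -1.0]]
wrist_force: [0.5, 1.0, 0.3]
opening: 0.002
finger_force: 0.0
cass [ 150  177   37   46 1472] [536.7  33.1  11.5] ((536.9431762695312, 33.26985549926758), (28.443866729736328, 39.069271087646484), 18.26013946533203)
cass [284 225   3   6   9] [524.   45.9  12.4] ((524.96826171875, 46.503509521484375), (14.175226211547852, 2.352813243865967), 27.4371280670166)
green [[487.23129415 137.24293326   0.        ]]
t 6.35 pos [627.4  60.6 138.6] slide [-0.031  -0.1017 -0.0014] rot [ 0.03  0.01 -0.23] F [-0.5 -0.2 -0.3]
```

View pics/w2.png

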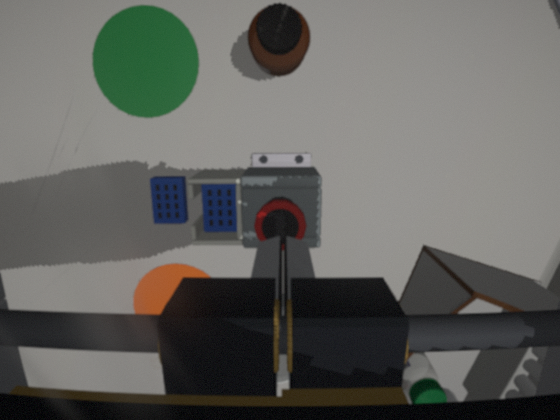

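The wrist view shows the plunger back up at (281, 224). One cassette lies flat at (169, 200), i.e. world (537, 33), and the rest of the stack is still in the magazine at (220, 208). Next I'll move to just beyond the cassette's -y face and go down.

```bash
python3 -m handwheel '[{"rot":[0,0,0],"slide":[-0.010,-0.024,0],"fingers":1},{"rot":[0,0,0],"slide":[-0.020,-0.050,0],"fingers":1},{"rot":[0,0,0],"slide":[-0.030,-0.076,0],"fingers":1},{"rot":[0,0,0],"slide":[-0.038,-0.095,0],"fingers":1},{"rot":[0,0,0],"slide":[-0.038,-0.095,0.01],"fingers":1},{"rot":[0,0,0],"slide":[-0.038,-0.095,0.03],"fingers":1},{"rot":[0,0,0],"slide":[-0.038,-0.095,0.055],"fingers":1},{"rot":[0,0,0],"slide":[-0.038,-0.095,0.08],"fingers":1},{"rot":[0,0,0],"slide":[-0.038,-0.095,0.1],"fingers":1},{"rot":[0,0,0],"slide":[-0.038,-0.095,0.1],"fingers":1}]'
python3 - <<'E'
from h import *
s=snap("wrist"); cass(s)
goto(548.7,-5,11.5,18)
E
```

```text
time_s: 7.35
position: [546.7, -3.6, 35.1]
orientation: [[-0.306, 0.952, -0.005], [0.952, 0.306, 0.0], [0.002, -0.005, -1.0]]
wrist_force: [0.5, 0.0, 0.2]
opening: 0.005
finger_force: 0.0
cass [ 258  140   52   74 3420] [535.8  32.8  11.6] ((535.8583374023438, 32.26352310180664), (27.288467407226562, 39.64946365356445), 17.671632766723633)
t 7.4 pos [547.7  -3.6  36.6] slide [-0.0016  0.0006  0.0251] rot [-0.15 -0.08 -0.16] F [0.3 0.2 0.7]
```

```bash
python3 -m handwheel '[{"rot":[0,0,0],"slide":[0,0,0.010],"fingers":1},{"rot":[0,0,0],"slide":[0,0,0.02],"fingers":1},{"rot":[0,0,0],"slide":[0,0,0.025],"fingers":1},{"rot":[0,0,0],"slide":[0,0,0.026],"fingers":1},{"rot":[0,0,0],"slide":[0.004,0,0.026],"fingers":1},{"rot":[0,0,0],"slide":[0.008,0,0.026],"fingers":1},{"rot":[0,0,0],"slide":[0.012,0,0.026],"fingers":1},{"rot":[0,0,0],"slide":[0.017,-0.001,0.026],"fingers":1},{"rot":[0,0,0],"slide":[0.022,-0.0015,0.026],"fingers":1},{"rot":[0,0,0],"slide":[0.027,-0.002,0.026],"fingers":1}]'
python3 - <<'E'
from h import *
s=snap("wrist"); cass(s)
goto(495.3,109.8,11.5,18)
E
```

```text
time_s: 8.4
position: [538.2, 21.1, 12.4]
orientation: [[-0.306, 0.952, 0.0], [0.952, 0.306, 0.0], [-0.0, 0.0, -1.0]]
wrist_force: [-0.5, 0.1, 0.4]
opening: 0.003
finger_force: 0.1
cass [ 251  159   59   83 4299] [528.3  49.7  11.5] ((528.3134155273438, 48.73961639404297), (27.274219512939453, 40.13618850708008), 18.2308292388916)
t 8.45 pos [537.7  22.2  12.4] slide [ 0.0964 -0.0135  0.001 ] rot [ 0.   -0.05 -0.13] F [-0.6  0.7  0.4]
```

Contact is made at a 28 mm offset, as planned, and the cassette is moving squarely. I'll keep pushing.

```bash
python3 -m handwheel '[{"rot":[0,0,0],"slide":[0.006,-0.001,0],"fingers":1},{"rot":[0,0,0],"slide":[0.012,-0.002,0],"fingers":1},{"rot":[0,0,0],"slide":[0.018,-0.003,0],"fingers":1},{"rot":[0,0,0],"slide":[0.024,-0.004,0],"fingers":1},{"rot":[0,0,0],"slide":[0.030,-0.005,0],"fingers":1},{"rot":[0,0,0],"slide":[0.036,-0.006,0],"fingers":1},{"rot":[0,0,0],"slide":[0.042,-0.007,0],"fingers":1},{"rot":[0,0,0],"slide":[0.048,-0.008,0],"fingers":1},{"rot":[0,0,0],"slide":[0.054,-0.009,0],"fingers":1},{"rot":[0,0,0],"slide":[0.060,-0.010,0],"fingers":1}]'
python3 - <<'E'
from h import *
s=snap("wrist"); cass(s)
goto(495.3,109.8,11.5,18)
E
```

```text
time_s: 9.45
position: [510.2, 75.2, 12.3]
orientation: [[-0.305, 0.952, 0.0], [0.952, 0.305, 0.0], [0.0, 0.0, -1.0]]
wrist_force: [0.4, 0.8, -0.1]
opening: 0.005
finger_force: 0.1
cass [ 251  159   59   83 4438] [500.3 103.9  11.6] ((500.4349365234375, 102.84710693359375), (27.660938262939453, 39.97645568847656), 17.75749969482422)
t 9.5 pos [509.7  76.4  12.3] slide [ 0.0362 -0.0034  0.0008] rot [-0.01 -0.05 -0.14] F [-0.5  1.3  0.6]
```

```bash
python3 -m handwheel '[{"rot":[0,0,0],"slide":[0.006,-0.0005,0],"fingers":1},{"rot":[0,0,0],"slide":[0.012,-0.001,0],"fingers":1},{"rot":[0,0,0],"slide":[0.018,-0.0015,0],"fingers":1},{"rot":[0,0,0],"slide":[0.023,-0.002,0],"fingers":1},{"rot":[0,0,0],"slide":[0.027,-0.0025,0],"fingers":1},{"rot":[0,0,0],"slide":[0.030,-0.003,0],"fingers":1},{"rot":[0,0,0],"slide":[0.033,-0.003,0],"fingers":1},{"rot":[0,0,0],"slide":[0.035,-0.003,0],"fingers":1},{"rot":[0,0,0],"slide":[0.036,-0.003,0],"fingers":1},{"rot":[0,0,0],"slide":[0.036,-0.003,0],"fingers":1}]'
python3 - <<'E'
from h import *
s=snap("wrist"); cass(s)
goto(495.3,109.8,11.5,18)
E
```

```text
time_s: 10.5
position: [496.6, 108.1, 12.3]
orientation: [[-0.305, 0.952, 0.0], [0.952, 0.305, 0.0], [0.0, 0.0, -1.0]]
wrist_force: [-0.3, 0.3, 0.4]
opening: 0.006
finger_force: 0.0
cass [ 251  158   59   84 4489] [486.7 136.7  11.6] ((486.6803894042969, 136.29466247558594), (27.6389217376709, 39.9266471862793), 17.761371612548828)
t 10.55 pos [496.7 108.   12.3] slide [ 0.0021 -0.0007  0.0008] rot [ 0.    0.   -0.23] F [ 0.5  0.1 -0.3]
```

Centred at (486.7, 136.5). I'll back away along -x, raise the tool and check.

```bash
python3 -m handwheel '[{"rot":[0,0,0],"slide":[-0.005,0,0],"fingers":1},{"rot":[0,0,0],"slide":[-0.015,0,0],"fingers":1},{"rot":[0,0,0],"slide":[-0.02,0,-0.01],"fingers":1},{"rot":[0,0,0],"slide":[-0.02,0,-0.03],"fingers":1},{"rot":[0,0,0],"slide":[-0.02,0,-0.06],"fingers":1},{"rot":[0,0,0],"slide":[-0.02,0,-0.09],"fingers":1},{"rot":[0,0,0],"slide":[-0.02,0,-0.12],"fingers":1},{"rot":[0,0,0],"slide":[-0.02,0,-0.15],"fingers":1},{"rot":[0,0,0],"slide":[-0.02,0,-0.16],"fingers":1},{"rot":[0,0,0],"slide":[-0.02,0,-0.16],"fingers":1}]'
python3 - <<'E'
from h import *
s=snap("wrist","w3.png"); cass(s)
t=snap("scene"); cv2.imwrite('pics/sc3c.png',cv2.resize(t['image'][150:300,150:420,::-1],None,fx=2.9,fy=2.9,interpolation=cv2.INTER_CUBIC))
E
```

```text
time_s: 11.55
position: [503.7, 88.5, 173.8]
orientation: [[-0.304, 0.953, 0.003], [0.953, 0.304, 0.0], [-0.001, 0.003, -1.0]]
wrist_force: [-0.2, -0.6, 0.2]
opening: 0.002
finger_force: 0.0
cass [ 264  117   32   44 1334] [486.9 136.4  11.5] ((486.8665771484375, 135.8349151611328), (27.859201431274414, 38.33516311645508), 17.68025779724121)
```

View pics/w3.png

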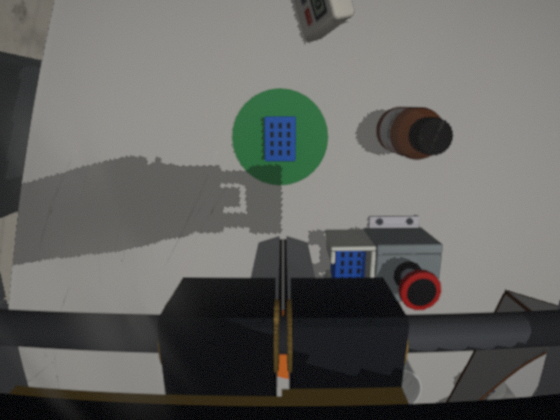

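View pics/sc3c.png

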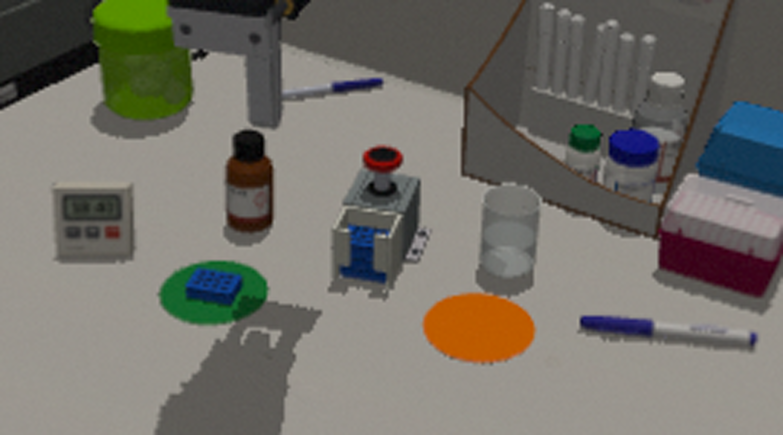

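In the wrist view the cassette lies flat in the middle of green: cassette (280, 138), spot centre (280, 137). In the scene view the plunger is up at (382, 158), three cassettes are in the magazine, and the bottle, beaker, timer and marker have not moved.

```bash
python3 -c "
from plant import manip
print(manip.job_done())"
```

```text
the job is handed in; nothing more can be done
None
```

The job is handed in: one full press ejected a single cassette, which I pushed flat onto the centre of the green spot (within about 1 mm), with the other three still in the dispenser and nothing else disturbed, in about 12 s of the 48 s allowed.

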